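# Lower the funnel stand one hole into the ramekin

### The arm

A 6-joint arm with a two-finger parallel gripper is mounted at the origin on the work surface. World frame = base frame: x ahead of the robot, y to its left, z up, the work surface at z = 0. Lengths are in m, angles in rad, forces in N, time in s.
With the tool pointing down it reaches from about 0.3 to 0.775 m from the base axis. Payload 14.6 kg.
Tool frame: the origin (TCP) lies on the centre line of the jaws, within the pads' length; the fingertips stand 19 mm ahead of it and the grasp point (between the pads) is the TCP; y points along the fingers, x is the direction in which the jaws open and shut, and the axes are right-handed (so a half turn about y gives the same grasp; the last joint's range is limited). The gripper opens to 94 mm and grips with 3 to 60 N. Pads are 16 mm wide; open, the fingers measure 119 mm over their backs; the gripper's body (75 mm by 177 mm) begins 78 mm behind the grasp point.
Start: joints at [1.191, 0.3, 1.521, -0, 1.321, -0.067], TCP at [0.169, 0.523, 0.224] pointing down, gripper open.
Joint ranges: [-3.03, 3.03], [-0.79, 2.21], [0.23, 2.52], [-1.04, 4.18], [0, 3.07], [-2.55, 2.55]. Speed limits (rad/s): [2.22, 2.22, 2.57, 3.14, 3.14, 3.14].

### API

Orientations are given as [roll, pitch, yaw] about the fixed x, y, z axes, in that order (R = Rz(yaw) Ry(pitch) Rx(roll)).
In Python, from station import ctrl, optics gives the robot as it stands.
- The arm moves only by the tool jog_arm, never from a script. Its argument "targets" is a list of rows, each a list of 3 entries, a list of its own where there are three numbers: the finger opening in cm, from 0 to 9.4, then the shift along the tool's x, y, z in cm, then the turn about the tool's y in rad. A call has 1 to 10 rows; each row is the pose to reach, as a shift and turn from the pose commanded when the call began, along the tool's axes at that moment; what a row does not reach only later rows make up. A row lasts 1/10 s, in which the tool goes at most 50 mm and 8.59 degrees, less where a joint would pass 70% of its speed; a pose out of reach is approached as far as the arm can. A call with a gripper value outside its range is refused whole. The fingers move at their own pace and stop on an object; "grip_force" is the grip in N (left out, the last holds). Time passes only in rows, so rows that repeat a pose let the fingers close. It gives the time, the measured TCP pose, the force and the opening at its end, in the units of the state.
- ctrl.get_obs(): the state, without advancing time (a new reading comes with each control period).
- optics.camera(name): name is "side" or "top" or "wrist"; returns a dict with "img" (400x640x3 uint8, red, green, blue), "range_z" (400x640 float32, m along the optical axis (not along the pixel's ray), 0 where there is no reading), "camera_matrix" (3x3 intrinsics, pixels), "world_to_cam" (4x4, takes a point from world to camera coordinates); the wrist camera has in their place "mount" (4x4, takes a point from camera to tool coordinates, whose origin is the TCP and whose axes are the tool frame's). Camera axes: x right, y up, looking along -z (the intrinsics and any distortion apply to the point x, -y, -z); pixel columns grow to the right and rows downward; lengths in m; the calibration is good to about 2 mm. A picture is of the moment at which its call begins: read the wrist's pose just before it.
- ctrl.hand_in(): hands the job in, once; it reports no verdict.
The state is a dict: "time_s": time; "qpos": joint angles; "joint_vel": joint speeds; "tau": joint torques, N m; "ee_pos": TCP position; "eef_rot": TCP orientation; "force": force on the tool from outside, world axes, zero at the start; "moment": the same for the moment, N m; "grip_width": finger opening in m.
Only numpy, scipy, OpenCV 4.12 (cv2) and the standard library are available. Lean on these libraries where they do the work, as an engineer would, in place of code of your own. Each camera call takes 0.05 s, during which the arm holds its last target. There are 200 camera calls.

### The job

Stand the small clear glass ramekin on the round cork spot of the funnel stand and let go of it, then swing the yellow funnel round until it hangs centred over the ramekin. Then press the red button on top of the post to free it, and slide the post down to the very next hole, no farther, so that it clicks home there with the button sprung back up and the spout hanging inside the ramekin, clear of the glass. Leave the other things on the counter where they are.

Things in the scene. Friction and masses are not known exactly. Their poses are not given: they have to be found in the camera images.
- ramekin_mid (a point): Loose clear glass ramekin, a straight round cup 60 mm across outside, 52 mm inside, 45 mm high, open at the top, 4 mm wall, 5 mm floor, 80 to 150 g. This point is its centre, half-way up (22.5 mm above its underside); z points up out of its mouth.
- pad (a point): Centre of the round cork spot (72 mm across) on the funnel stand's board, at the board's top, 8 mm above the counter. The board is a dark steel plate 130 x 300 x 8 mm fixed to the counter; the spot lies 65 mm from the board's centre along the point's -y, the post 65 mm along its +y, so 130 mm between spot and post axis. z up.
- button_top (a point): Centre of the flat top of the red push button (28 mm across), on the post's axis, 202 mm above the counter at the start. It stands 12 mm proud of a black head 44 x 44 x 30 mm that tops the inner post. The button moves straight down in the head.
- boom (a point): Centre of the straight steel boom, a level bar 16 mm wide and 14 mm high that runs out from the head to the funnel's ring; this point is 55 mm out from the post's axis, 173 mm above the counter at the start, in the middle of a free length from 22 mm to 85 mm out. The point's -y points outward along the boom to the funnel. The boom can be pinched from above, and pushed down on.
- spout (a point): Centre of the lower end of the yellow hard plastic funnel's spout (14 mm across), 66 mm above the counter at the start, 130 mm out from the post's axis. The funnel rises 120 mm from there, is 92 mm across at its mouth, and is fixed in the ring at the end of the boom.
- swing (a joint): Turn of the post, boom and funnel about the post's upright axis, rad. 0: the funnel is over the cork spot; grows anticlockwise seen from above; starts parked at 1.15 to 1.7. Stiff (0.12 N m), stays where it is left. Range -0.4 to 2.2.
- lift (a joint): How far the inner post, with head, boom and funnel, has slid down, m. 0 at the start, locked in the top hole; the next hole is at 0.030, the last at 0.060. With the pin's play it locks there at 0.028 to 0.031. Unlocked it needs about 11 N of push and stays where left. With the button let go between holes, pushing the boom or head down (not the button) makes the pin snap into the next hole, where it stops firmly.
- button (a joint): How far the red button is pushed into the head, m: 0 up, 0.008 fully down. Its spring pushes back with 2 N at 0, 7 N fully down. Pushed in more than about 0.005 it draws the lock pin out of its hole; pressing on, fully down, slides the post. While held down the post slides past the holes. Let go between holes it stays sunk about 5 mm; it springs up to 0 when the pin snaps into a hole.
- grill_brush: Bystander: grill brush, wooden handle and steel head, 255 mm long, 50 mm wide, 32 mm high, lying along its x.
- spatula: Bystander: orange silicone spatula, about 280 mm long, lying along its x.
- shaker: Bystander: amber glass shaker with perforated steel cap, 48 mm across, 90 mm high. Origin under its centre.
- jar: Bystander: jar, 72 mm across, 100 mm high. Origin under its centre.
- bowl: Bystander: white bowl, 120 mm across, 50 mm high. Origin under its centre.
- oil_bottle: Bystander: green glass bottle, 60 mm across, 160 mm high. Origin under its centre.
- blue_cup: Bystander: blue ceramic dish, 90 mm across, 40 mm high. Origin under its centre.
- funnel: The yellow funnel as a solid; its origin is the spout end (spout).
- ramekin: The glass ramekin as a solid; origin at the centre of its underside.
Things that resemble listed ones, but are neither listed nor needed, are in the scene too. What is shaped like the ramekin but purple or turquoise is not meant.

How it is judged:
By the outcome, as a careful person would: the job done as asked, in the order asked, and still so for the second after the job is handed in, with the robot touching nothing.
It also fails if it takes over 69 s, if anything falls off the work surface, if the arm or the gripper's body presses on something with over 40 N, if the wrist force passes 120 N, or if a joint passes its speed limit or range.

## Working session

There is one attempt and no reset: what is moved stays moved. The work goes in short steps, Python scripts to look and compute and a tool call to move; the robot and the scene stay as the last step left them, time stands still between calls to the robot, and variables do not carry over. Pictures are saved under pics/ and viewed, about 8 in all and at most 12, crops included, and the job is handed in when it is done.

Besides the shell and the picture viewer there is one more tool, called after "Emit:" in YAML: its name, and indented under it one key for each argument. jog_arm: Moves the arm, as the interface text tells. Its arguments: {"type":"object","properties":{"targets":{"type":"array","items":{"type":"array"}},"grip_force":{"type":"number"}},"required":["targets"]}

```bash
ls; mkdir -p pics; cat > h.py <<'E'
import numpy as np, cv2
from station import ctrl, optics
from scipy.spatial.transform import Rotation as Ro
def T():
    o=ctrl.get_obs(); M=np.eye(4); M[:3,:3]=Ro.from_euler('xyz',o['eef_rot']).as_matrix(); M[:3,3]=o['ee_pos']; return M
def cam(n):
    t=T(); c=optics.camera(n)
    c['c2w']=t@c['mount'] if n=='wrist' else np.linalg.inv(c['world_to_cam'])
    return c
def pts(c):
    K=c['camera_matrix'];z=c['range_z'];v,u=np.indices(z.shape)
    p=np.stack([(u-K[0,2])/K[0,0]*z,-(v-K[1,2])/K[1,1]*z,-z],-1)
    return p@c['c2w'][:3,:3].T+c['c2w'][:3,3]
def ray(c,u,v,zw):
    K=c['camera_matrix'];d=c['c2w'][:3,:3]@np.array([(u-K[0,2])/K[0,0],-(v-K[1,2])/K[1,1],-1]);o=c['c2w'][:3,3]
    return o+d*(zw-o[2])/d[2]
def save(n,img): cv2.imwrite('pics/'+n+'.png',img[...,::-1])
E
python3 - <<'E'
from h import *
import pickle
o=ctrl.get_obs();print(o)
a=cam('top');b=cam('side');pickle.dump((a,b),open('ab.pkl','wb'))
save('top',a['img']);save('side',b['img'])
print({k:v for k,v in a.items() if k not in('img','range_z')},b.keys(),b['c2w'])
E
```

```text
pics
{'time_s': 0.0, 'qpos': array([ 1.19140243e+00,  3.00478486e-01,  1.52158632e+00, -3.17600203e-05,
        1.32071398e+00, -6.66242233e-02]), 'joint_vel': array([ 6.37252420e-04, -3.84396467e-05,  2.02818433e-04,  1.83922049e-03,
        6.11905722e-04, -1.06942509e-04]), 'tau': array([ 8.40346420e-04, -5.31808162e+01, -3.52745998e+01,  7.09294947e-02,
        2.43276829e-02, -9.43255100e-05]), 'ee_pos': array([0.16916337, 0.52307914, 0.22388005]), 'eef_rot': array([-1.57074805e+00,  1.18555005e-03,  1.25803456e+00]), 'force': array([ 0.04971294,  0.24733948, -0.50852867]), 'moment': array([-0.00334095, -0.03503001,  0.0758189 ]), 'grip_width': 0.0940263005578157}
{'camera_matrix': array([[450.78260797,   0.        , 326.82420113],
       [  0.        , 450.78260797, 201.72557491],
       [  0.        ,   0.        ,   1.        ]]), 'world_to_cam': array([[ 0.02832354, -0.99954127,  0.01072525, -0.05227716],
       [ 0.98068636,  0.02986333,  0.19329366, -0.58252079],
       [-0.19352529,  0.00504335,  0.98108233, -1.28789619],
       [ 0.        ,  0.        ,  0.        ,  1.        ]]), 'c2w': array([[ 0.02832354,  0.98068636, -0.19352529,  0.32351039],
       [-0.99954127,  0.02986333,  0.00504335, -0.02836186],
       [ 0.01072525,  0.19329366,  0.98108233,  1.37669045],
       [ 0.        ,  0.        ,  0.        ,  1.        ]])} dict_keys(['img', 'range_z', 'camera_matrix', 'world_to_cam', 'c2w']) [[ 0.98044087  0.11976235 -0.15618154  0.34565192]
 [-0.19575023  0.51099083 -0.83700073 -1.17630657]
 [-0.02043384  0.85120229  0.52443981  0.88184302]
 [ 0.          0.          0.          1.        ]]
```

View pics/top.png

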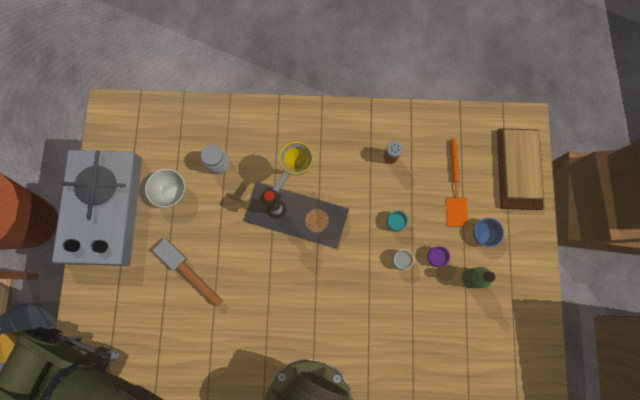

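View pics/side.png

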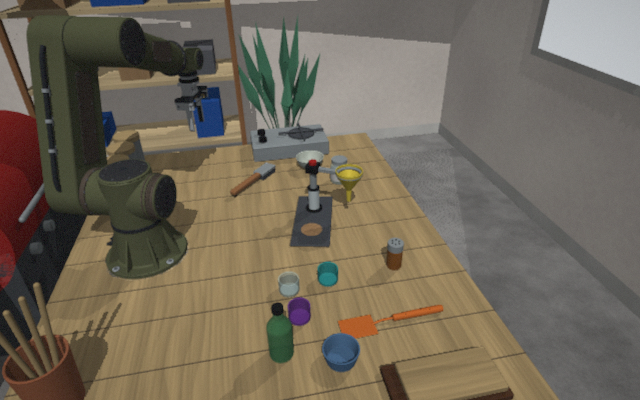

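Ramekin candidates in the top view are clear at (403,260), turquoise at (397,221) and purple at (438,256). The clear one fits. I'll measure it and confirm with a crop.

```bash
python3 - <<'E'
from h import *
import pickle
a,b=pickle.load(open('ab.pkl','rb'))
im=a['img'];hsv=cv2.cvtColor(im,cv2.COLOR_RGB2HSV);P=pts(a)
def blob(m,x0,x1,y0,y1):
    mm=np.zeros_like(m);mm[y0:y1,x0:x1]=m[y0:y1,x0:x1];v,u=np.nonzero(mm);return u.mean(),v.mean(),len(u),mm
H,S,V=[hsv[...,i].astype(int) for i in range(3)]
u,v,n,mm=blob(((H<6)|(H>172))&(S>150)&(V>80),255,285,185,212);print('button',u,v,n,ray(a,u,v,.202),np.median(P[mm],0))
u,v,n,mm=blob((P[...,2]>.003)&(P[...,2]<.013),240,355,175,250);print('board',u,v,n)
m=(H>18)&(H<35)&(S>150)&(V>110);u,v,n,mm=blob(m,275,318,138,180);print('funnel',u,v,n,P[mm][:,2].max())
m=(P[...,2]>.17)&(P[...,2]<.2);u,v,n,mm=blob(m,275,318,138,180);print('funnel top',u,v,n,ray(a,u,v,.186))
print('pad',ray(a,317,220,.008)); 
for n,c in dict(clear=(403,260),turq=(397,221),purp=(438,256)).items(): print(n,ray(a,*c,.045),P[c[1],c[0]])
big=cv2.resize(im[140:290,230:450],None,fx=3.6,fy=3.6,interpolation=cv2.INTER_CUBIC);save('c1',big)
E
```

```text
button 268.9 195.575 80 [0.56720254 0.12006206 0.202     ] [0.56637225 0.11999209 0.20211623]
board 298.5919869174162 215.74379940038156 3669
funnel 293.94239631336404 157.38709677419354 434 1.3766904470216619
funnel top 294.07209302325583 159.56511627906977 430 [0.67337077 0.05857865 0.186     ]
pad [ 0.53542643 -0.00687344  0.008     ]
clear [ 0.4183682  -0.26414854  0.045     ] [ 0.42127509 -0.27137416  0.00419074]
turq [ 0.53384958 -0.24668521  0.045     ] [ 0.54038597 -0.25346971  0.00361711]
purp [ 0.43310171 -0.36756827  0.045     ] [ 0.43654905 -0.37823845  0.00310992]
```

View pics/c1.png

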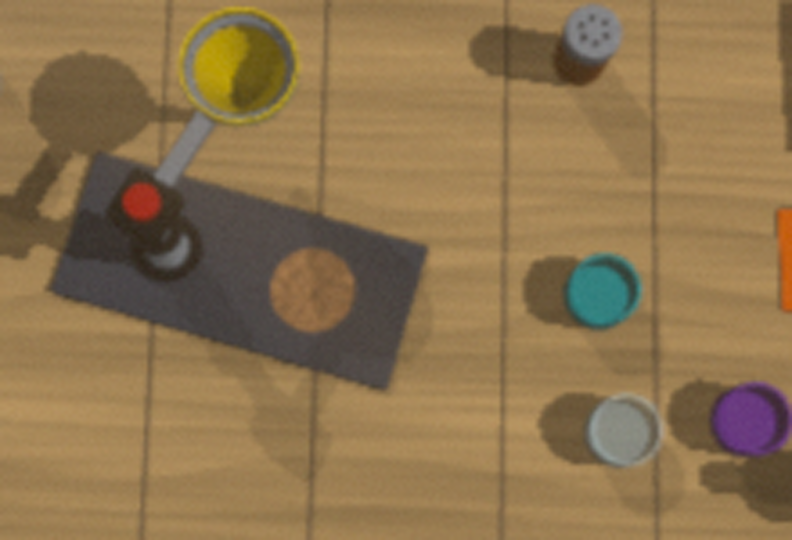

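The crop confirms it. The clear ramekin is at crop (624,430), top-view pixel (403,259), about (0.418,-0.264). The cork is at about (0.535,-0.007), the post at (0.567,0.120), and the swing is about 1.3. I'm setting out now.

Emit:
jog_arm:
  targets:
    - [8.5,[-23.6,-2.6,-31.9],1.5]
    - [8.5,[-23.6,-2.6,-31.9],1.5]
    - [8.5,[-23.6,-2.6,-31.9],1.5]
    - [8.5,[-23.6,-2.6,-31.9],1.5]
    - [8.5,[-23.6,-2.6,-31.9],1.5]
    - [8.5,[-23.6,-2.6,-31.9],1.5]
    - [8.5,[-23.6,-2.6,-31.9],1.5]
    - [8.5,[-23.6,-2.6,-31.9],1.5]
    - [8.5,[-23.6,-2.6,-31.9],1.5]
    - [8.5,[-23.6,-2.6,-31.9],1.5]

```text
time_s: 1.1
ee_pos: [0.4008, 0.1993, 0.2502]
eef_rot: [-1.571, 0.0, -0.251]
force: [-0.4, 0.4, 0.1]
grip_width: 0.0851
```

Emit:
jog_arm:
  targets:
    - [8.5,[12.8,5,-44.6],0.4]
    - [8.5,[12.8,5,-44.6],0.4]
    - [8.5,[12.8,5,-44.6],0.4]
    - [8.5,[12.8,5,-44.6],0.4]
    - [8.5,[12.8,5,-44.6],0.4]
    - [8.5,[12.8,5,-44.6],0.4]
    - [8.5,[12.8,5,-44.6],0.4]
    - [8.5,[12.8,5,-44.6],0.4]
    - [8.5,[12.8,5,-44.6],0.4]
    - [8.5,[12.8,5,-44.6],0.4]

```text
time_s: 2.1
ee_pos: [0.4168, -0.2665, 0.1994]
eef_rot: [-1.571, 0.001, -0.645]
force: [0.7, 0.1, -0.2]
grip_width: 0.0849
```

```bash
python3 - <<'E'
from h import *
import pickle
c=cam('wrist');pickle.dump(c,open('w1.pkl','wb'));save('w1',c['img']);print(ctrl.get_obs()['ee_pos'],ctrl.get_obs()['eef_rot'])
K=c['camera_matrix'];q=np.linalg.inv(c['c2w'])@[.418,-.264,.045,1];print(K[0,2]-K[0,0]*q[0]/q[2],K[1,2]+K[1,1]*q[1]/q[2], K[0,0],c['c2w'])
E
```

```text
[ 0.41688835 -0.26656958  0.19931613] [-1.57117920e+00  1.42316203e-03 -6.45275123e-01]
324.54619905088174 183.8999683482306 354.5915808934386 [[ 7.97992343e-01  5.79471288e-01  1.65593618e-01  4.64875909e-01]
 [-6.02667581e-01  7.67317465e-01  2.19124839e-01 -2.03686617e-01]
 [-8.63221542e-05 -2.74657849e-01  9.61542021e-01  3.60368027e-01]
 [ 0.00000000e+00  0.00000000e+00  0.00000000e+00  1.00000000e+00]]
```

View pics/w1.png

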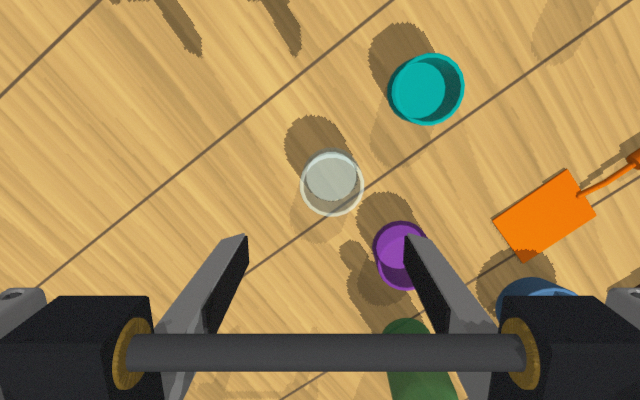

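The clear ramekin's rim is centred at about (332,183) in the wrist view, against a predicted (324.5,184). I'll correct about 6 mm in tool x, descend and grip.

Emit:
jog_arm:
  targets:
    - [8.5,[0.6,4,0.25],0]
    - [8.5,[0.6,8,0.25],0]
    - [8.5,[0.6,12,0.25],0]
    - [8.5,[0.6,15,0.25],0]
    - [8.5,[0.6,16.9,0.25],0]
    - [8.5,[0.6,16.9,0.25],0]
    - [5,[0.6,16.9,0.25],0]
    - [5,[0.6,16.9,0.25],0]
    - [5,[0.6,16.9,0.25],0]
    - [5,[0.6,16.9,0.25],0]
  grip_force: 12

```text
time_s: 3.15
ee_pos: [0.4243, -0.2649, 0.0324]
eef_rot: [-1.571, -0.002, -0.642]
force: [-0.6, 2.2, 6.9]
grip_width: 0.0603
```

Emit:
jog_arm:
  targets:
    - [5,[0,0,0],0]
    - [5,[0,-1,0],0]
    - [5,[0,-3,0],0]
    - [5,[0,-6,0],0]
    - [5,[0,-9,0],0]
    - [5,[0,-12,0],0]
    - [5,[0,-12,0],0]

```text
time_s: 3.85
ee_pos: [0.4251, -0.2656, 0.1558]
eef_rot: [-1.571, -0.007, -0.642]
force: [0.5, 0.4, -1.9]
grip_width: 0.0603
```

```bash
python3 - <<'E'
from h import *
c=cam('wrist');save('w2',c['img'][100:]);o=ctrl.get_obs();print(o['ee_pos'],o['eef_rot'],o['force'],o['grip_width'])
E
```

```text
[ 0.42432354 -0.26508057  0.15348947] [-1.57079252 -0.00372588 -0.64209568] [ 0.10909457  0.1549116  -1.95088917] 0.06017851819571041
```

View pics/w2.png

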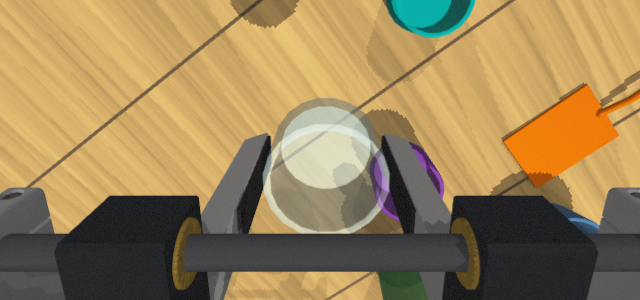

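The ramekin is held level between the fingers, with its rim ellipse centred at about (326,279) in the full frame. Next I'll work out its offset in the tool frame and the pad move.

```bash
python3 - <<'E'
from h import *
import pickle
c=pickle.load(open('w1.pkl','rb'));t=T();c['c2w']=t@c['mount'];
z=t[2,3]+.014
for v in (275,279,283):
    p=ray(c,326,v,z);print(np.linalg.inv(t)@np.append(p,1))
K=c['camera_matrix']
a,b=pickle.load(open('ab.pkl','rb'))
print(ray(a,316.7,220.5,.008),ray(a,296.1,158.1,.186))
# cork ellipse by hue in top view
hs=cv2.cvtColor(a['img'],cv2.COLOR_RGB2HSV);s=hs[200:240,300:333].astype(int);m=(s[...,2]>90)
n,l,st,ce=cv2.connectedComponentsWithStats(m.astype(np.uint8));print(st,ce+[300,200])
i=l[20,17];u,v=ce[i]+[300,200];print(ray(a,u,v,.008))
P=pts(a);m=(P[...,2]>.194)&(P[...,2]<.212);m[:180]=0;m[215:]=0;m[:,:250]=0;m[:,290:]=0;print(P[m].mean(0),m.sum())
print(t[:3,0],t[:3,2])
E
```

```text
[ 6.63066179e-04 -1.39976248e-02  4.81148096e-04  1.00000000e+00]
[ 6.59836527e-04 -1.39976446e-02 -1.56189354e-03  1.00000000e+00]
[ 6.56584571e-04 -1.39976646e-02 -3.61904441e-03  1.00000000e+00]
[ 0.53384811 -0.00600384  0.008     ] [0.67771461 0.05320059 0.186     ]
[[  0   0  33  40 804]
 [ 20   0  13   5  36]
 [  5   8  24  25 471]
 [  0  38   6   2   9]] [[315.42910448 219.75      ]
 [327.55555556 201.13888889]
 [316.35881104 220.1104034 ]
 [302.         238.66666667]]
[ 0.53502496 -0.00491779  0.008     ]
[0.56776588 0.1212669  0.20102814] 90
[ 0.80083691 -0.59887091  0.00372587] [5.98875052e-01 8.00842476e-01 3.80603524e-06]
```

Emit:
jog_arm:
  targets:
    - [5,[-1.5,0,4],-0.1]
    - [5,[-2.5,0,8],-0.2]
    - [5,[-3.5,0,12.5],-0.3]
    - [5,[-4.5,0,17],-0.4]
    - [5,[-5.6,0,21.5],-0.4]
    - [5,[-6.4,0,25],-0.4]
    - [5,[-6.7,0,27.4],-0.4]
    - [5,[-6.7,3,27.4],-0.4]
    - [5,[-6.7,5,27.4],-0.4]
    - [5,[-6.7,5,27.4],-0.4]

```text
time_s: 4.9
ee_pos: [0.5323, -0.0048, 0.0981]
eef_rot: [-1.572, 0.006, -0.242]
force: [0.2, -0.7, -0.7]
grip_width: 0.0601
```

```bash
python3 - <<'E'
from h import *
c=cam('wrist');t=T();o=ctrl.get_obs();print(o['ee_pos'],o['eef_rot'],o['force'])
p=np.append([.5348,-.0055,.008],1);print('pad in tool',np.linalg.inv(t)@p)
w=np.linalg.inv(c['c2w']);K=c['camera_matrix'];im=c['img'].copy()
for k in range(60):
    q=w@(p+np.array([.036*np.cos(k*.105),.036*np.sin(k*.105),0,0]));u,v=K[0,2]-K[0,0]*q[0]/q[2],K[1,2]+K[1,1]*q[1]/q[2]
    cv2.circle(im,(int(round(u)),int(round(v))),1,(0,255,0),-1)
save('w3',im)
E
```

```text
[ 0.53326468 -0.0050271   0.10004088] [-1.57141991  0.00355319 -0.24198556] [-0.7199032  -0.24570475 -0.62251428]
pad in tool [ 1.93093402e-03  9.20346384e-02 -3.38241082e-05  1.00000000e+00]
```

View pics/w3.png

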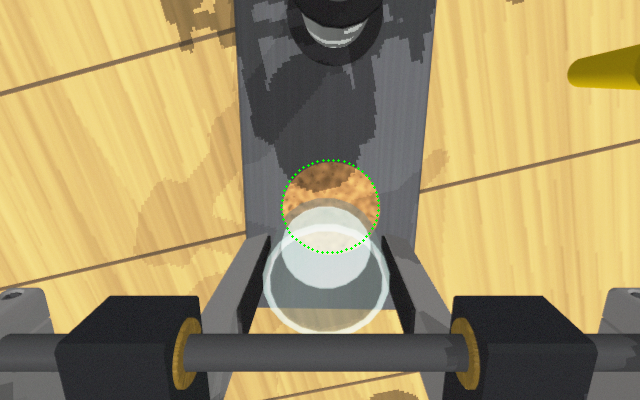

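The green overlay of the estimated pad matches the cork, centred at about (331,206). I'm lowering onto it.

Emit:
jog_arm:
  targets:
    - [5,[0.12,2,0.1],0]
    - [5,[0.12,4,0.1],0]
    - [5,[0.12,5.2,0.1],0]
    - [5,[0.12,5.6,0.1],0]
    - [5,[0.12,5.8,0.1],0]
    - [5,[0.12,5.8,0.1],0]
    - [5,[0.12,5.8,0.1],0]

```text
time_s: 5.65
ee_pos: [0.5361, -0.0045, 0.0442]
eef_rot: [-1.571, -0.001, -0.242]
force: [-0.1, 0.5, -1.8]
grip_width: 0.06
```

Emit:
jog_arm:
  targets:
    - [5,[-0.1,0.2,0],0]
    - [5,[-0.1,0.2,0],0]

```text
time_s: 5.85
ee_pos: [0.5346, -0.0042, 0.0415]
eef_rot: [-1.571, -0.0, -0.242]
force: [0.3, 0.2, -1.4]
grip_width: 0.0602
```

Emit:
jog_arm:
  targets:
    - [5,[0,0.2,0],0]
    - [5,[0,0.2,0],0]

```text
time_s: 6.05
ee_pos: [0.5349, -0.0041, 0.0399]
eef_rot: [-1.571, -0.0, -0.242]
force: [-1.0, 1.8, 5.8]
grip_width: 0.0601
```

Emit:
jog_arm:
  targets:
    - [6.3,[0,0,0],0]
    - [7,[0,0,0],0]
    - [8.5,[0,0,0],0]
    - [8.5,[0,0,0],0]
    - [8.5,[0,-2,0],0]
    - [8.5,[0,-6,0],0]
    - [8.5,[0,-11,0],0]
    - [8.5,[0,-16,0],0]
    - [8.5,[0,-21,0],0]
    - [8.5,[0,-21,0],0]

```text
time_s: 7.05
ee_pos: [0.5365, -0.0043, 0.2563]
eef_rot: [-1.569, -0.011, -0.242]
force: [0.1, 0.9, 0.3]
grip_width: 0.0851
```

```bash
python3 - <<'E'
from h import *
import pickle
c=cam('wrist');pickle.dump(c,open('w4.pkl','wb'));t=T();o=ctrl.get_obs();print(o['ee_pos'],o['eef_rot'],o['force'])
w=np.linalg.inv(c['c2w']);K=c['camera_matrix'];im=c['img'].copy()
def pr(p):
    q=w@np.append(p,1);return K[0,2]-K[0,0]*q[0]/q[2],K[1,2]+K[1,1]*q[1]/q[2]
for ce,r,co in (((.5348,-.0055,.008),.036,(0,255,0)),((.5348,-.0055,.053),.030,(255,0,0)),((.5675,.1206,.202),.014,(0,255,255))):
  for k in range(60):
    u,v=pr(np.array(ce)+[r*np.cos(k*.105),r*np.sin(k*.105),0]);cv2.circle(im,(int(round(u)),int(round(v))),0,co,-1)
save('w4',im)
E
```

```text
[ 0.5355929  -0.00425491  0.25246009] [-1.56982054 -0.00581938 -0.24202539] [-0.10993628  0.73988805 -1.2742979 ]
```

View pics/w4.png

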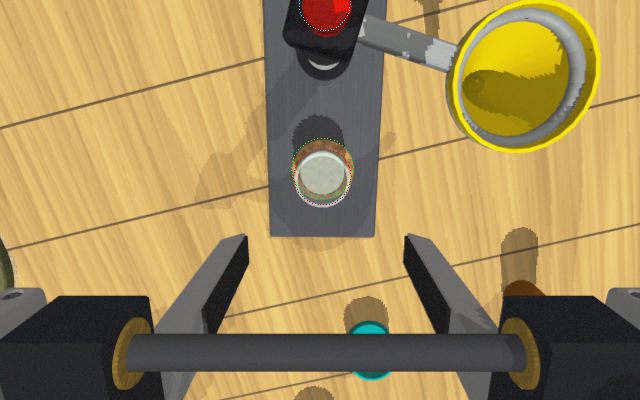

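The ramekin stands on the cork, rim at about (323,178), matching the red overlay. The funnel mouth is at about (526,76). I'll compute the boom angle and move above the boom.

Emit:
jog_arm:
  targets:
    - [4.5,[5.3,0,11.2],-1.26]
    - [4.5,[5.3,0,11.2],-1.26]
    - [4.5,[5.3,0,11.2],-1.26]
    - [4.5,[5.3,0,11.2],-1.26]
    - [4.5,[5.3,0,11.2],-1.26]
    - [4.5,[5.3,0,11.2],-1.26]
    - [4.5,[5.3,0,11.2],-1.26]
    - [4.5,[5.3,0,11.2],-1.26]
    - [4.5,[5.3,0,11.2],-1.26]
    - [4.5,[5.3,0,11.2],-1.26]

```text
time_s: 8.1
ee_pos: [0.6127, 0.0918, 0.2478]
eef_rot: [-1.569, 0.001, 1.019]
force: [-0.6, 0.1, -0.6]
grip_width: 0.045
```

```bash
python3 - <<'E'
from h import *
import pickle
c=pickle.load(open('w4.pkl','rb'));p=ray(c,526,76,.186);b=ray(c,325.5,2,.202);print(p,b,np.degrees(np.arctan2(*(p-b)[[1,0]])),np.linalg.norm((p-b)[:2]))
c=cam('wrist');o=ctrl.get_obs();print(o['ee_pos'],o['eef_rot'],o['force'],o['grip_width'])
P=pts(c);m=(P[...,2]>.16)&(P[...,2]<.186)
r=P[...,:2]-[.5675,.1206];d=np.hypot(*r.transpose(2,0,1));m&=(d>.03)&(d<.08)&(c['range_z']>0.02)
a=np.degrees(np.arctan2(r[...,1],r[...,0]))[m];print(m.sum(),np.median(a),np.percentile(a,[5,95]),np.median(P[m],0))
save('w5',c['img'])
E
```

```text
[0.68037152 0.05430617 0.186     ] [0.56824824 0.12058381 0.202     ] -30.587928858410276 0.13024728454021103
[0.61271979 0.09180292 0.24805706] [-1.56925466e+00  1.16545967e-03  1.01635809e+00] [-0.36264739  0.75402755 -0.08854605] 0.04478047623087297
1611 -32.216086683816116 [-41.42497291 -23.93374911] [0.61295549 0.0919622  0.18076649]
```

View pics/w5.png

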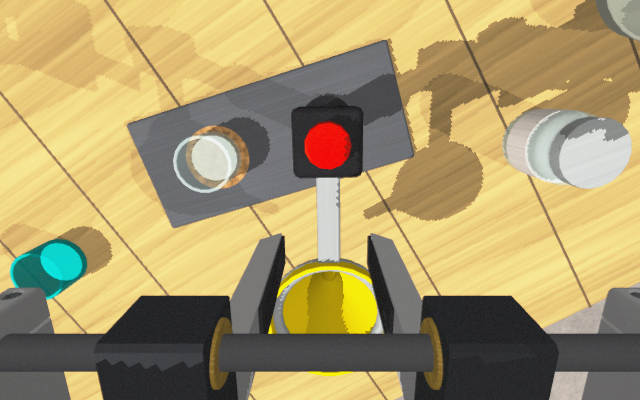

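The boom at (328,220) lies midway between the fingers and the head is square to the tool. I'm descending to pinch it.

Emit:
jog_arm:
  targets:
    - [4.5,[0.1,3,0],0]
    - [4.5,[0.1,5.5,0],0]
    - [4.5,[0.1,7,0],0]
    - [4.5,[0.1,7,0],0]
    - [1.0,[0.1,7,0],0]
    - [1.0,[0.1,7,0],0]
    - [1.0,[0.1,7,0],0]
    - [1.0,[0.1,7,0],0]
  grip_force: 8

```text
time_s: 8.95
ee_pos: [0.6137, 0.0927, 0.1802]
eef_rot: [-1.572, -0.001, 1.018]
force: [2.7, 3.7, 0.7]
grip_width: 0.0165
```

Emit:
jog_arm:
  targets:
    - [1.0,[-0.49,0,0.02],0.09]
    - [1.0,[-0.98,0,0.09],0.18]
    - [1.0,[-1.45,0,0.2],0.27]
    - [1.0,[-1.92,0,0.35],0.36]
    - [1.0,[-2.37,0,0.54],0.45]
    - [1.0,[-2.8,0,0.78],0.54]
    - [1.0,[-3.21,0,1.05],0.63]
    - [1.0,[-3.59,0,1.35],0.72]
    - [1.0,[-3.95,0,1.69],0.81]
    - [1.0,[-4.27,0,2.06],0.9]

```text
time_s: 9.95
ee_pos: [0.5741, 0.0672, 0.1802]
eef_rot: [-1.571, -0.002, 0.114]
force: [3.0, 1.3, -0.2]
grip_width: 0.016
```

Emit:
jog_arm:
  targets:
    - [1.0,[-0.48,0,0.02],0.09]
    - [1.0,[-0.97,0,0.09],0.18]
    - [1.0,[-1.44,0,0.2],0.27]
    - [1.0,[-1.95,0,0.37],0.37]
    - [1.0,[-1.95,0,0.37],0.37]
    - [1.0,[-1.95,0,0.37],0.37]

```text
time_s: 10.55
ee_pos: [0.5541, 0.0686, 0.1801]
eef_rot: [-1.57, -0.001, -0.249]
force: [1.0, 1.8, 4.5]
grip_width: 0.0161
```

```bash
python3 - <<'E'
from h import *
import pickle
o=ctrl.get_obs();print(o['ee_pos'],o['eef_rot'],o['force'])
a=cam('top');P=pts(a);b=cam('side')
pickle.dump((a,b),open('ab2.pkl','wb'))
save('s2',cv2.resize(b['img'][130:300,220:420],None,fx=3.5,fy=3.5,interpolation=cv2.INTER_CUBIC))
K=b['camera_matrix'];w=b['world_to_cam']
for p in ([.5348,-.0055,.053],[.5348,-.0055,.066],[.5348,-.0055,.008]):
    q=w@np.append(p,1);u,v=K[0,2]-K[0,0]*q[0]/q[2],K[1,2]+K[1,1]*q[1]/q[2];print(p,u,v,(u-220)*3.5,(v-130)*3.5)
E
```

```text
[0.55413099 0.0686273  0.18011159] [-1.57027394e+00 -1.15478888e-03 -2.49312516e-01] [1.03581971 1.78865729 4.53361926]
[0.5348, -0.0055, 0.053] 310.83851122424943 218.4948588746317 317.934789284873 309.7320060612109
[0.5348, -0.0055, 0.066] 310.72040135348306 215.28241242111244 317.52140473719066 298.48844347389354
[0.5348, -0.0055, 0.008] 311.2388804901353 229.38442144842287 319.3360817154735 347.84547506948
```

View pics/s2.png

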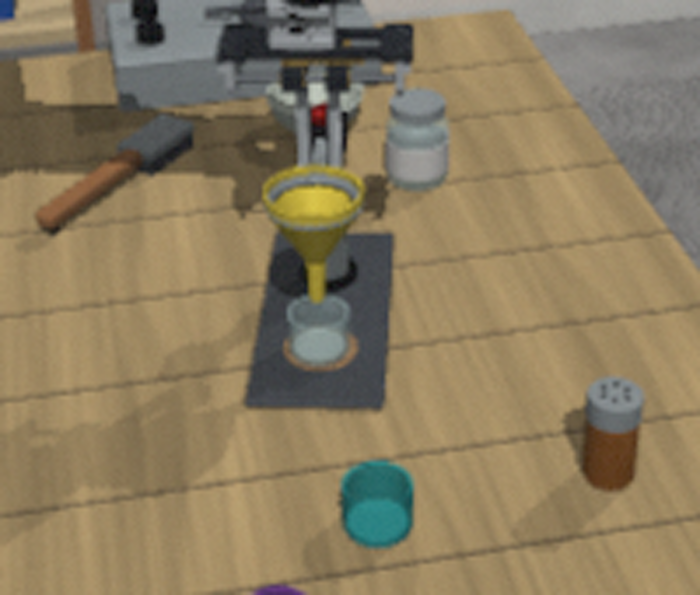

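The spout end is at (317,298) in the crop, against a predicted (317.5,298.5) for centred over the ramekin. I'm releasing the boom and moving above the button with fingers closed.

Emit:
jog_arm:
  targets:
    - [2.2,[0,0,0],0]
    - [3,[0,0,0],0]
    - [3,[0,0,0],0]
    - [3,[0,-4,0],0]
    - [3,[0,-8,0],0]
    - [0,[0,-8,3],0]
    - [0,[0,-8,5.4],0]
    - [0,[0,-8,5.4],0]
    - [0,[0,-8,5.4],0]

```text
time_s: 11.55
ee_pos: [0.567, 0.1208, 0.259]
eef_rot: [-1.571, 0.001, -0.251]
force: [0.4, -0.3, 1.2]
grip_width: 0.0017
```

```bash
python3 - <<'E'
from h import *
import pickle
c=cam('wrist');o=ctrl.get_obs();print(o['ee_pos'],o['eef_rot'],o['force'],o['grip_width'])
t=T();print(np.linalg.inv(t)@[.5675,.1206,.202,1])
b=cam('side');save('s3',np.vstack([cv2.resize(c['img'][150:],(400,156)),cv2.resize(b['img'][130:240,260:370],(400,400),interpolation=cv2.INTER_CUBIC)]))
E
```

```text
[0.56703491 0.12035898 0.25911   ] [-1.57126272e+00  6.06219396e-04 -2.51777588e-01] [ 0.23882086 -1.2408902   1.02311347] 0.0008933834570617297
[4.24997936e-04 5.71095843e-02 3.75923697e-04 1.00000000e+00]
```

View pics/s3.png

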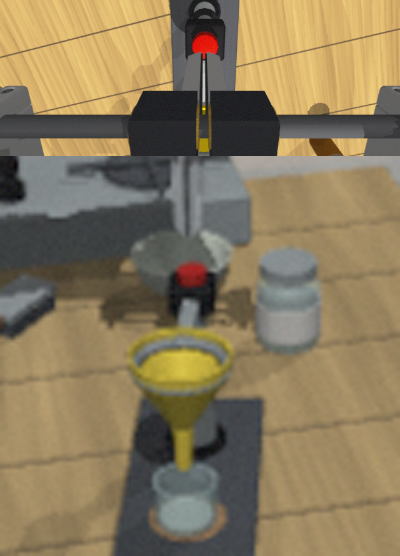

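The funnel hangs over the ramekin and the closed fingertips are above the red button, about 38 mm up. I'm pressing in small steps.

Emit:
jog_arm:
  targets:
    - [0,[0,2,0],0]
    - [0,[0,3.5,0],0]
    - [0,[0,4,0],0]
    - [0,[0,4.3,0],0]
    - [0,[0,4.6,0],0]
    - [0,[0,4.6,0],0]

```text
time_s: 12.25
ee_pos: [0.5674, 0.1206, 0.2141]
eef_rot: [-1.571, -0.001, -0.252]
force: [-2.2, -1.9, 8.1]
grip_width: 0.0006
```

Emit:
jog_arm:
  targets:
    - [0,[0,0.3,0],0]
    - [0,[0,0.6,0],0]
    - [0,[0,0.6,0],0]

```text
time_s: 12.55
ee_pos: [0.5677, 0.121, 0.2085]
eef_rot: [-1.57, -0.002, -0.252]
force: [0.2, 0.2, 7.4]
grip_width: 0.0004
```

Emit:
jog_arm:
  targets:
    - [0,[0,0.3,0],0]
    - [0,[0,0.6,0],0]
    - [0,[0,0.8,0],0]
    - [0,[0,0.8,0],0]

```text
time_s: 12.95
ee_pos: [0.5675, 0.1209, 0.2]
eef_rot: [-1.57, -0.001, -0.252]
force: [-0.0, 0.4, 3.9]
grip_width: 0.0005
```

```bash
python3 - <<'E'
from h import *
o=ctrl.get_obs();print(o['ee_pos'],o['force'])
E
```

```text
[0.56747078 0.12092587 0.19997301] [-0.01462945  0.38094674  3.88703304]
```

Emit:
jog_arm:
  targets:
    - [0,[0,-1,0],0]
    - [0,[0,-4,0],0]
    - [0,[0,-7,0],0]
    - [0,[0,-7,-3],0]
    - [0,[0,-7,-5.4],0]
    - [0,[0,-7,-5.4],0]
    - [0,[0,-7,-5.4],0]

```text
time_s: 13.65
ee_pos: [0.5537, 0.0685, 0.2696]
eef_rot: [-1.571, 0.0, -0.253]
force: [-1.2, -0.1, -0.3]
grip_width: 0.0002
```

```bash
cat > st.py <<'E'
from h import *
c=cam('wrist');o=ctrl.get_obs();print(o['time_s'],o['ee_pos'],o['eef_rot'],o['force'],o['grip_width'])
P=pts(c);hs=cv2.cvtColor(c['img'],cv2.COLOR_RGB2HSV).astype(int)
r=P[...,:2]-[.5675,.1206];d=np.hypot(*r.transpose(2,0,1));ok=c['range_z']>.05
red=ok&(d<.02)&((hs[...,0]<6)|(hs[...,0]>172))&(hs[...,1]>150)&(P[...,2]>.1)
if red.any(): print('button z',np.percentile(P[red][:,2],[50,80]),P[red].mean(0),red.sum())
dark=ok&(np.abs(r).max(-1)<.025)&(d>.016)&(hs[...,2]<70)&(P[...,2]>.12);print('head z',np.percentile(P[dark][:,2],[50,80,90]),dark.sum())
bm=ok&(d>.024)&(d<.05)&(P[...,2]>.11)&(hs[...,2]>90)&(hs[...,1]<60);bm&=np.abs(r@np.array([.9686,-.2487]))<.006
print('boom z',np.percentile(P[bm][:,2],[10,50,90]) if bm.any() else None,bm.sum())
E
python3 st.py
```

```text
13.7 [0.55376826 0.06896335 0.26948389] [-1.57076202e+00  4.46101876e-04 -2.52048184e-01] [-0.06324094  1.26279544 -0.4531962 ] 0.0003441738554545281
button z [0.183804   0.18437563] [0.56829597 0.11939315 0.18359883] 1272
head z [0.36623155 0.37218591 0.37273356] 13334
boom z [0.16663378 0.28024885 0.31060417] 1718
```

The lift is about 13 mm with the button sunk about 5 mm. Now I'll push the boom down with the closed tips.

Emit:
jog_arm:
  targets:
    - [0,[0,4,0],0]
    - [0,[0,7,0],0]
    - [0,[0,8.2,0],0]
    - [0,[0,8.5,0],0]
    - [0,[0,8.8,0],0]
    - [0,[0,9.1,0],0]
    - [0,[0,9.4,0],0]
    - [0,[0,9.4,0],0]

```text
time_s: 14.5
ee_pos: [0.5549, 0.0689, 0.1779]
eef_rot: [-1.57, -0.004, -0.252]
force: [-1.5, -1.2, 7.8]
grip_width: 0.0001
```

Emit:
jog_arm:
  targets:
    - [0,[0,0.2,0],0]
    - [0,[0,0.4,0],0]
    - [0,[0,0.4,0],0]

```text
time_s: 14.8
ee_pos: [0.555, 0.0689, 0.1742]
eef_rot: [-1.57, -0.004, -0.252]
force: [-3.0, -1.1, 9.5]
grip_width: 0.0007
```

Emit:
jog_arm:
  targets:
    - [0,[0,0.2,0],0]
    - [0,[0,0.3,0],0]
    - [0,[0,0.3,0],0]

```text
time_s: 15.1
ee_pos: [0.555, 0.0688, 0.1711]
eef_rot: [-1.57, -0.004, -0.252]
force: [-1.1, -1.7, 10.0]
grip_width: 0.0003
```

Emit:
jog_arm:
  targets:
    - [0,[0,0.15,0],0]
    - [0,[0,0.15,0],0]

```text
time_s: 15.3
ee_pos: [0.5551, 0.0689, 0.1695]
eef_rot: [-1.57, -0.004, -0.252]
force: [-0.8, -1.5, 8.9]
grip_width: 0.0007
```

Emit:
jog_arm:
  targets:
    - [0,[0,0.15,0],0]
    - [0,[0,0.15,0],0]

```text
time_s: 15.5
ee_pos: [0.5551, 0.0688, 0.1681]
eef_rot: [-1.57, -0.004, -0.252]
force: [-0.2, -0.9, 9.2]
grip_width: 0.0004
```

Emit:
jog_arm:
  targets:
    - [0,[0,0.1,0],0]
    - [0,[0,0.1,0],0]

```text
time_s: 15.7
ee_pos: [0.5553, 0.0688, 0.1679]
eef_rot: [-1.569, -0.005, -0.252]
force: [-2.8, -1.6, 15.0]
grip_width: 0.0007
```

```bash
python3 st.py
```

```text
15.75 [0.55531451 0.06878092 0.16788847] [-1.56947148 -0.00530635 -0.2516556 ] [-2.96287894 -1.3909418  16.40963866] 0.0006694083059910858
button z [0.17143786 0.17197583] [0.56831039 0.11984412 0.17107542] 2969
head z [0.26246572 0.27030805 0.27093712] 16502
boom z [0.14911502 0.16916594 0.20825482] 2063
```

The button top is at 0.1715, which is fully up at about 30 mm lift, and the force is rising against a firm stop: it clicked. I'm backing off and checking.

Emit:
jog_arm:
  targets:
    - [0,[0,-1,0],0]
    - [0,[0,-5,0],0]
    - [0,[0,-10,0],0]
    - [0,[0,-12,0],0]
    - [0,[0,-12,0],0]
    - [0,[0,-12,-5],0]
    - [0,[0,-12,-10],0]
    - [0,[0,-12,-12],0]
    - [0,[0,-12,-12],0]
    - [0,[0,-12,-12],0]

```text
time_s: 16.75
ee_pos: [0.5239, -0.0473, 0.2841]
eef_rot: [-1.571, 0.001, -0.253]
force: [0.3, -0.3, 0.5]
grip_width: 0.0004
```

```bash
python3 st.py; python3 - <<'E'
from h import *
c=cam('wrist');b=cam('side');a=cam('top')
save('f',np.hstack([cv2.resize(c['img'],(400,250)),cv2.resize(a['img'][140:260,230:422],(400,250),interpolation=cv2.INTER_CUBIC)]))
save('f2',np.vstack([cv2.imread('pics/f.png')[...,::-1],cv2.resize(b['img'][150:250,240:480],(800,333),interpolation=cv2.INTER_CUBIC)]))
K=b['camera_matrix'];w=b['world_to_cam']
for p in ([.5348,-.0055,.053],[.5348,-.0055,.036]):
    q=w@np.append(p,1);u,v=K[0,2]-K[0,0]*q[0]/q[2],K[1,2]+K[1,1]*q[1]/q[2];print((u-240)*3.33,(v-150)*3.33+250)
E
```

```text
16.8 [ 0.52399758 -0.04679176  0.28414028] [-1.57061273e+00  5.57048465e-04 -2.51518184e-01] [0.40815831 0.79761653 0.57230627] -0.00015611134523238338
head z [0.14021682 0.14378805 0.14626777] 75
boom z [0.14846216 0.14938502 0.15026795] 553
235.8922423767506 478.08788005252353
236.40099669557353 491.9253857293134
```

View pics/f2.png

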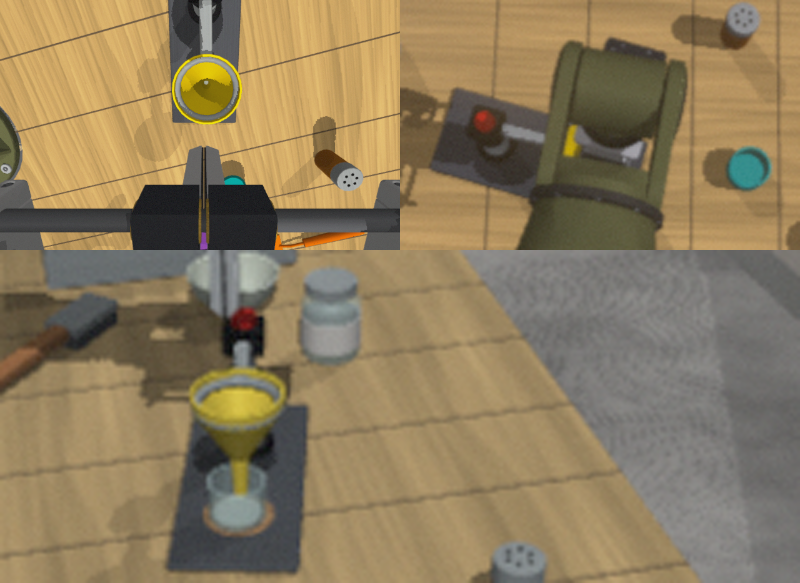

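The spout hangs inside the ramekin at about (240,490) in the composite, and the button is proud. I'll do one numeric check of centring before handing in.

```bash
python3 - <<'E'
from h import *
c=cam('wrist');hs=cv2.cvtColor(c['img'],cv2.COLOR_RGB2HSV).astype(int)
m=((hs[...,0]>22)&(hs[...,0]<33)&(hs[...,1]>190)).astype(np.uint8);m[220:]=0
cn=max(cv2.findContours(m,cv2.RETR_EXTERNAL,2)[0],key=cv2.contourArea);(u,v),ax,_=cv2.fitEllipse(cn);p=ray(c,u,v,.156);print(u,v,ax,p,np.linalg.norm(p[:2]-[.5675,.1206]))
P=pts(c);r=P[...,:2]-[.5675,.1206];d=np.hypot(*r.transpose(2,0,1));b=(P[...,2]>.14)&(P[...,2]<.156)&(d>.03)&(d<.08)&(c['range_z']>.05)
print('boom az',np.degrees(np.median(np.arctan2(r[b][:,1],r[b][:,0]))),b.sum())
E
```

```text
330.6303405761719 142.49746704101562 (110.9527816772461, 111.73292541503906) [ 0.5389535 -0.0056109  0.156    ] 0.12939897394747002
boom az -101.9867237072463 1452
```

The funnel now sits about 4 mm off the ramekin's centre; the down-push turned the boom about 2°. The spout is clear of the glass, but there is time for a gentle re-pinch to recentre it.

Emit:
jog_arm:
  targets:
    - [4.5,[0,0,4],0]
    - [4.5,[0,0,8],0]
    - [4.5,[0,0,11.9],0]
    - [4.5,[0,0,11.9],0]
    - [4.5,[0,4,11.9],0]
    - [4.5,[0,8,11.9],0]
    - [4.5,[0,11.5,11.9],0]
    - [4.5,[0,13,11.9],0]
    - [4.5,[0,13,11.9],0]
    - [4.5,[0,13,11.9],0]

```text
time_s: 18.0
ee_pos: [0.5538, 0.0676, 0.1552]
eef_rot: [-1.571, -0.001, -0.252]
force: [0.0, -0.1, 0.4]
grip_width: 0.0454
```

Emit:
jog_arm:
  targets:
    - [1,[0,0,0],0]
    - [1,[0,0,0],0]
    - [1,[0,0,0],0]
    - [1,[0,0,0],0]
    - [1,[0,0,0],0]
  grip_force: 12

```text
time_s: 18.5
ee_pos: [0.5539, 0.0674, 0.155]
eef_rot: [-1.571, -0.001, -0.252]
force: [1.9, -2.9, 3.3]
grip_width: 0.0158
```

Emit:
jog_arm:
  targets:
    - [2,[0,0,0],0]
    - [3,[0,0,0],0]
    - [4.5,[0,0,0],0]
    - [4.5,[0,0,0],0]
    - [4.5,[0,-4,0],0]
    - [4.5,[0,-9,0],0]
    - [4.5,[0,-13,0],0]
    - [4.5,[0,-13,-5],0]
    - [4.5,[0,-13,-10],0]
    - [4.5,[0,-13,-12],0]

```text
time_s: 19.5
ee_pos: [0.5226, -0.0514, 0.2847]
eef_rot: [-1.571, -0.0, -0.254]
force: [0.7, 1.4, 0.9]
grip_width: 0.0449
```

Emit:
jog_arm:
  targets:
    - [4.5,[0,0,0],0]
    - [4.5,[0,0,0],0]

```text
time_s: 19.7
ee_pos: [0.5237, -0.0484, 0.2845]
eef_rot: [-1.571, -0.0, -0.253]
force: [0.3, -0.3, 0.4]
grip_width: 0.0448
```

```bash
cat > f.py <<'E'
from h import *
c=cam('wrist');hs=cv2.cvtColor(c['img'],cv2.COLOR_RGB2HSV).astype(int)
m=((hs[...,0]>22)&(hs[...,0]<33)&(hs[...,1]>190)).astype(np.uint8);m[220:]=0
cn=max(cv2.findContours(m,cv2.RETR_EXTERNAL,2)[0],key=cv2.contourArea);(u,v),ax,_=cv2.fitEllipse(cn);p=ray(c,u,v,.156);print(u,v,ax,p,np.linalg.norm(p[:2]-[.5675,.1206]))
P=pts(c);r=P[...,:2]-[.5675,.1206];d=np.hypot(*r.transpose(2,0,1));b=(P[...,2]>.14)&(P[...,2]<.156)&(d>.03)&(d<.08)&(c['range_z']>.05)
print('boom az',np.degrees(np.median(np.arctan2(r[b][:,1],r[b][:,0]))),b.sum(),'z',np.median(P[b][:,2]))
b=cam('side');save('g',cv2.resize(b['img'][150:250,240:400],(800,500),interpolation=cv2.INTER_CUBIC))
E
python3 f.py
```

```text
324.9111633300781 140.26419067382812 (111.25460052490234, 111.84270477294922) [ 0.53467369 -0.00449967  0.156     ] 0.1293348151142456
boom az -104.02082303595189 1463 z 0.14939529125019962
```

View pics/g.png

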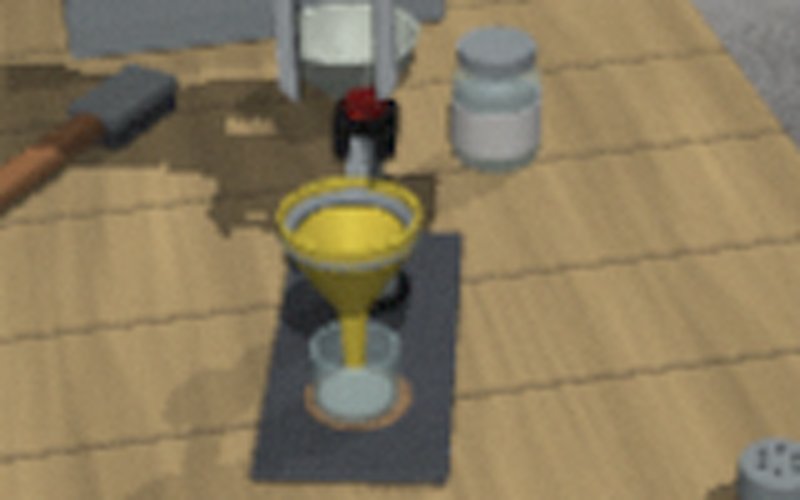

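The funnel is centred within about 1 mm, with the spout at (355,355) in the middle of the ramekin. The lift is unchanged and the arm is touching nothing.

```bash
python3 -c "
from station import ctrl
print(ctrl.hand_in())"
```

```text
the job is handed in; nothing more can be done
None
```

I did the whole job in the order asked and handed it in at about 20 s. The clear ramekin stands on the cork spot. The funnel hangs over it with the spout inside. The post is locked in the next hole down.

- **Ramekin:** In the wrist view it sat within about 1–2 mm of the cork spot's centre.
- **Post:** I pressed the button until the post had slid about 13 mm, let go, then pushed the boom down until it stopped. The button top then read 0.1715 m, which is fully up at about 30 mm of lift. The boom top stayed at 0.149 m afterwards.
- **Recentring:** Pushing the boom down had turned it about 2°, leaving the funnel about 4 mm off centre. I gently pinched the boom and turned it back after the post had locked.
- **Last checks:** The funnel centre read (0.535, −0.0045) against the ramekin at (0.535, −0.005). The side view showed the spout in the middle of the ramekin, clear of the glass, and the arm was touching nothing. The button height was not measured again after recentring.
- **Other items:** I moved nothing else on the counter. I did not measure their positions again.

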